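# True up a ring in the bench press

### The job

Take the loose band ring from the small wooden block and lay it flat in the round nest of the ring press's shuttle, then push the shuttle fully home under the plunger. With the shuttle home, press the black palm cap gently down until the plunger bottoms firmly on its inner stop, keep it there for a second without forcing it, let it spring all the way back up, and leave the ring in the nest with the shuttle home. Do not disturb the other things on the bench.

Things in the scene. Friction and masses are not known exactly. Their poses are not given: they have to be found in the camera images.
- press: Grey bench press fixed to the bench. Origin on the bench under the plunger axis; x points from its open front to its column, z up. Base 110 mm wide, x -160 to +70 mm, 12 mm thick; two rails 24 mm high, outer faces at y +-44 mm. Head over the nest's home place: 60 mm wide, x -26 to +70, z 95 to 165 mm.
- shuttle (a joint): Sliding of the shuttle in m: 0 = fully home, nest under the plunger; grows as it is drawn out to the front along the press's -x; starts 0.08 to 0.10. About 2.5 N of friction; it stays where it is left. The shuttle is an aluminium bar 135 x 60 mm, its top face 32.5 mm above the bench.
- nest (a point): Centre of the floor of the round nest in the shuttle, 28.5 mm above the bench: recess 28 mm in diameter, 4 mm deep, with a 17 mm bore through its floor. It travels with the shuttle; x, z axes like the press.
- post (a point): Upright round steel post on the front end of the shuttle, 14 mm in diameter, 34 mm high; the point is on its axis at half its height, 49.5 mm above the bench and 90 mm in front (press -x) of the nest centre. Made for pushing the shuttle.
- plunger (a joint): Stroke of the sprung plunger in m: 0 = up, grows as pressed down. The spring gives about 4 N at first plus 0.25 N per mm (8 to 10 N at the stop). A collar hidden in the head, set anew each time, stops it somewhere between 16 and 26 mm: found only by feel, as a sudden steep rise of force. It is not a fixed depth.
- cap_top (a point): Centre of the flat top of the black palm cap of the plunger, 40 mm in diameter, 16 mm thick, 213 mm above the bench when up; goes straight down. Firmly bottomed means at least 3 N beyond the spring's own force, so about 14 to 20 N on the cap; more than 28 N in all on the cap damages it.
- block: Flat wooden block 80 x 80 x 14 mm fixed on the bench, on which the ring starts; origin at the centre of its underside.
- ring_center (a point): Centre, half-way up, of the loose plain brass band ring: outside diameter 24 mm, hole 18 mm, 9 mm high, 13 to 22 g. It lies flat on the block at the start, its z axis (the hole's) upright. It can be pinched across its outside.
- charcoal: Dark charcoal block 70 x 50 x 35 mm, loose bystander; origin at the centre of its underside.
- loupe: Black eye loupe, a cone 28 to 38 mm in diameter, 30 mm high, loose bystander; origin at the centre of its underside.
- dish: Small white ceramic dish, 72 mm in diameter, 20 mm high, loose bystander; origin at the centre of its underside.

How it is judged:
By the outcome, as a careful person would: the job done as asked, in the order asked, and still so for the second after the job is handed in, with the robot touching nothing.
It also fails if it takes over 72 s, if anything falls off the work surface, if the arm or the gripper's body presses on something with over 40 N, if the wrist force passes 120 N, or if a joint passes its speed limit or range.

### The arm

A 7-joint arm with a two-finger parallel gripper is mounted at the origin on the work surface. World frame = base frame: x ahead of the robot, y to its left, z up, the work surface at z = 0. Lengths are in m, angles in degrees, forces in N, time in s.
With the tool pointing down it reaches from about 0.4 to 0.9 m from the base axis. Payload 5.5 kg.
Tool frame: the origin (TCP) lies on the centre line of the jaws, within the pads' length; the fingertips stand 8 mm ahead of it and the grasp point (between the pads) lies 11 mm behind it; y points along the fingers, x is the direction in which the jaws open and shut, and the axes are right-handed (so a half turn about y gives the same grasp; the last joint's range is limited). The gripper opens to 92 mm and grips with 3 to 60 N. Pads are 19 mm wide; open, the fingers measure 130 mm over their backs; the gripper's body (75 mm by 190 mm) begins 47 mm behind the grasp point.
Start: joints at [-48.976, 28.699, -24.465, 88.831, 12.651, 65.22, -12.049], TCP at [0.284, 0.585, 0.235] pointing down, gripper open.
Joint ranges: [-164.97, 164.97], [-17.58, 116.51], [-87.97, 89.64], [11.32, 138.91], [-80.73, 260.73], [10.89, 115.49], [-147.41, 147.41]. Speed limits (degrees/s): [147.25, 147.25, 180, 180, 180, 180, 180].

### API

Orientations are given as a 3x3 rotation matrix whose columns are the frame's x, y, z axes.
In Python, from plant import sense, capture, finish_job gives the robot as it stands.
- The arm moves only by the shell command python3 -m crank 'ROWS' [FORCE]. ROWS is JSON, a list of rows, each a list of 3 entries, a list of its own where there are three numbers: the shift along the world's x, y, z in m, then the turn, a rotation vector about the world's x, y, z in rad, then the finger opening in m, from 0 to 0.0918. In form: [[[x, y, z], [ax, ay, az], hand], ...]. A call has 1 to 5 rows; each row shifts and turns the commanded pose from where the row before left it; what a row does not reach is not made up. A row lasts 1/10 s, in which the tool goes at most 50 mm and 8.59 degrees, less where a joint would pass 70% of its speed; a pose out of reach is approached as far as the arm can. A call is refused whole if a number of a shift passes 0.05 or a number of a turn 0.15, either way. A call with a gripper value outside its range is refused whole. The fingers move at their own pace and stop on an object; FORCE is the grip in N (left out, the last holds). Time passes only in rows, so rows that do not move let the fingers close. It gives the time, the measured TCP pose, the force and the opening at its end, in the units of the state.
- sense(): the state, without advancing time (a new reading comes with each control period).
- capture(name): name is "scene" or "side" or "wrist"; returns a dict with "pixels" (384x512x3 uint8, red, green, blue), "z_map" (384x512 float32, m along the optical axis (not along the pixel's ray), 0 where there is no reading), "fx", "fy", "cx", "cy" (pixels), "R" (3x3) and "t" (3): a world point X has camera coordinates R X + t; the wrist camera has in their place "T_tool_cam" (4x4, takes a point from camera to tool coordinates, whose origin is the TCP and whose axes are the tool frame's). Camera axes: x right, y down, z forward; pixel columns grow to the right and rows downward; lengths in m; the calibration is good to about 2 mm. A picture is of the moment at which its call begins: read the wrist's pose just before it.
- finish_job(): hands the job in, once; it reports no verdict.
The state is a dict: "clock": time; "qpos": joint angles; "qvel": joint speeds; "effort": joint torques, N m; "eef_pos": TCP position; "tcp_rot": TCP orientation; "ft_force": force on the tool from outside, world axes, zero at the start; "wrist_torque": the same for the moment, N m; "finger_gap": finger opening in m.
Only numpy, scipy, OpenCV 4.12 (cv2) and the standard library are available. Lean on these libraries where they do the work, as an engineer would, in place of code of your own. Each camera call takes 0.05 s, during which the arm holds its last target.

## Working session

There is one attempt and no reset: what is moved stays moved. The work goes in short steps, Python scripts to look and compute and a shell command to move; the robot and the scene stay as the last step left them, time stands still between calls to the robot, and variables do not carry over. Pictures are saved under pics/ and viewed, and the job is handed in when it is done.

```bash
ls; mkdir -p pics; cat > h.py <<'E'
from plant import sense,capture
import numpy as np,cv2
def save(name,fn):
    s=sense();c=capture(name);cv2.imwrite('pics/'+fn,c['pixels'][:,:,::-1]);c['s']=s;np.save('pics/'+fn+'.npy',c,allow_pickle=True);return c
def load(fn): return np.load('pics/'+fn+'.npy',allow_pickle=True).item()
def cam2w(c,P):
    P=np.asarray(P,float)
    if 'R' in c: return (P-np.array(c['t']))@np.array(c['R'])
    T=np.array(c['T_tool_cam']);s=c['s'];Q=P@T[:3,:3].T+T[:3,3]
    return Q@np.array(s['tcp_rot']).T+np.array(s['eef_pos'])
def cloud(c):
    z=c['z_map'];v,u=np.mgrid[:z.shape[0],:z.shape[1]]
    P=np.stack([(u-c['cx'])/c['fx']*z,(v-c['cy'])/c['fy']*z,z],-1)
    return cam2w(c,P.reshape(-1,3)).reshape(z.shape+(3,))
E
python3 - <<'E'
from h import *
for n in('scene','side','wrist'):
    c=save(n,n+'0.png');print(n,c['fx'],c.get('R'),c.get('t'),c.get('T_tool_cam'))
s=sense();print(s)
E
```

```text
pics
scene 378.047618780438 [[ 0.75474878  0.65585951  0.0142335 ]
 [ 0.48717854 -0.54584011 -0.68170055]
 [-0.43933057  0.52144691 -0.73149284]] [-0.47007773 -0.17046879  1.42685667] None
side 443.39180357802655 [[ 0.85102751 -0.52491877 -0.01457589]
 [-0.28324201 -0.43548068 -0.85447676]
 [ 0.44218337  0.73131174 -0.51928509]] [-0.49289638  0.31141236  0.77478126] None
wrist 321.649950006428 None None [[ 9.99999405e-01 -9.20871090e-04  5.85370747e-04  1.58908158e-04]
 [-8.37495968e-04 -3.03842719e-01  9.52721838e-01 -1.50341830e-01]
 [-6.99473358e-04 -9.52721761e-01 -3.03843309e-01  8.34539685e-02]
 [ 0.00000000e+00  0.00000000e+00  0.00000000e+00  1.00000000e+00]]
{'clock': 0.15, 'qpos': array([-48.97526191,  28.74318128, -24.45486578,  88.87784182,
        12.65124272,  65.22194515, -12.04823724]), 'qvel': array([-0.0556377 , -0.20892905, -0.07743088, -0.20355105, -0.00176488,
        0.00711326,  0.09152794]), 'effort': array([-7.20991316e-03, -5.67105603e+01, -5.82543969e+00, -2.79454029e+01,
       -6.86898571e-02,  2.64337251e-02,  1.09971954e-04]), 'eef_pos': array([0.28417421, 0.58398142, 0.23389598]), 'tcp_rot': array([[ 4.37453038e-01, -7.26274380e-04, -8.99240964e-01],
       [ 8.99239889e-01, -1.39100765e-03,  4.37453639e-01],
       [-1.56856243e-03, -9.99998769e-01,  4.45943705e-05]]), 'ft_force': array([-0.42617877,  0.30053178,  0.0967495 ]), 'wrist_torque': array([-0.0261363 , -0.01088315, -0.00025236]), 'finger_gap': 0.09190419167553736}
```

View pics/scene0.png

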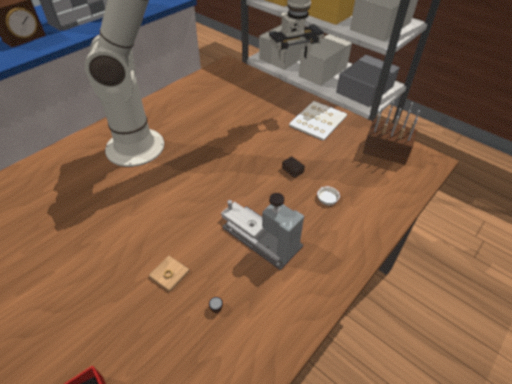

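View pics/side0.png

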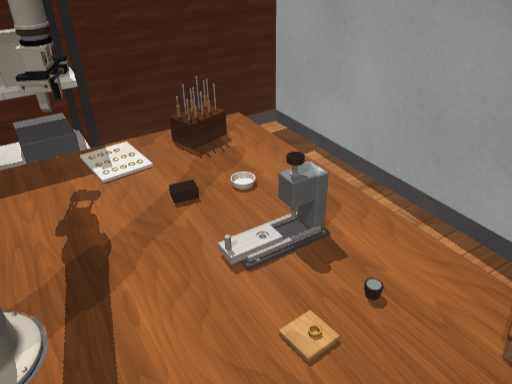

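View pics/wrist0.png

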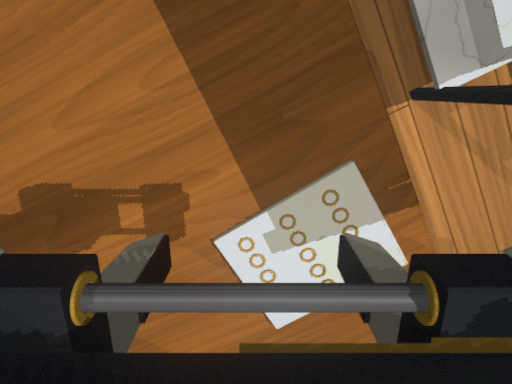

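Scene view: ring on its block at about (168,273), nest at (251,224), post at (231,206), cap at (277,199). Side view: ring at (315,331), nest at (263,235), post at (228,242), cap at (295,158).

```bash
python3 - <<'E'
from h import *
for n,pts in(('scene',dict(ring=(168,273),nest=(251,224),post=(231,204),cap=(277,198),char=(292,166),loupe=(216,303),dish=(328,196))),('side',dict(ring=(315,330),nest=(263,235),post=(228,237),cap=(295,155),char=(184,190),loupe=(373,284),dish=(243,181)))):
    c=load(n+'0.png');W=cloud(c)
    for k,(u,v) in pts.items(): print(n,k,W[v,u].round(4),W[v-2:v+3,u-2:u+3,2].max().round(4))
# press: shuttle top points & head top by height
for n in('scene','side'):
    W=cloud(load(n+'0.png'))
    near=(W[...,0]>.2)&(W[...,0]<.95)&(abs(W[...,1])<.5)
    for lo,hi in((.028,.037),(.158,.172),(.205,.22),(.009,.0175)):
        m=near&(W[...,2]>lo)&(W[...,2]<hi)
        m=cv2.morphologyEx(m.astype('uint8'),cv2.MORPH_OPEN,np.ones((2,2)))
        k,l,st,_=cv2.connectedComponentsWithStats(m)
        for i in range(1,k):
            if st[i,4]>25:
                P=W[l==i];r=cv2.minAreaRect((P[:,:2]*1000).astype('float32'))
                print(n,lo,st[i],P.mean(0).round(4),np.round(r[0],1),np.round(r[1],1),round(r[2],1))
E
```

```text
scene ring [ 0.5248 -0.2717  0.0145] 0.9342
scene nest [0.5835 0.0062 0.018 ] 0.0322
scene post [ 0.5077 -0.0009  0.0596] 0.0669
scene cap [0.6786 0.001  0.2114] 0.2155
scene char [0.5271 0.2837 0.0327] 0.0371
scene loupe [ 0.6933 -0.251   0.0284] 0.0329
scene dish [0.6891 0.2743 0.0033] 0.0088
side ring [ 0.5336 -0.2699  0.0147] 0.0217
side nest [0.5949 0.0048 0.0266] 0.0312
side post [ 0.5008 -0.0033  0.066 ] 0.068
side cap [0.6761 0.     0.2141] 0.2157
side char [0.516  0.2766 0.0338] 0.0366
side loupe [ 0.6924 -0.2511  0.0303] 0.6612
side dish [0.6959 0.2742 0.0044] 0.0076
scene 0.028 [283 158  22  16 186] [0.5364 0.2828 0.0425] [801.3 -93. ] [  75.1 1015.6] 35.4
scene 0.028 [223 204  41  34 590] [ 0.5641 -0.0038  0.0319] [576.1  -1.1] [ 61.  159.7] 89.8
scene 0.028 [210 298  14  13 102] [ 0.7008 -0.2552  0.0378] [ 868.9 -391.6] [ 33.4 476.9] 51.0
scene 0.158 [264 207  41  26 619] [ 0.7131 -0.005   0.1637] [ 826.9 -215.4] [107.2 779.4] 29.4
scene 0.205 [270 194  16  13 155] [0.6786 0.0047 0.2013] [642.1  83. ] [ 34.7 223. ] 25.1
scene 0.009 [326 190  14   8  38] [0.6975 0.293  0.
[... 1090 characters left out ...]
[0.7034 0.2849 0.0106] [703.5 278. ] [33. 62.] 48.5
side 0.009 [103 177  12   5  27] [0.3687 0.4938 0.0081] [369.5 493. ] [33.5 10.7] 2.8
side 0.009 [181 194  19   7  47] [0.5307 0.2704 0.0086] [534.4 272.3] [58.9 21. ] 8.9
side 0.009 [275 218  36  23 451] [ 6.74e-01 -4.00e-04  1.64e-02] [ 450.8 -336.9] [904.1  84. ] 56.3
side 0.009 [243 228  88  41 571] [ 0.6217 -0.0525  0.0132] [ 393.2 -305. ] [875.6 183.3] 47.5
side 0.009 [ 280  311   61   51 1511] [ 0.5171 -0.2751  0.0152] [ 343.9 -442.2] [601.2 107.4] 44.0
side 0.009 [311 329   9   6  39] [ 0.5305 -0.2743  0.0161] [ 529.6 -275.5] [18.4 13.6] 70.0
side 0.009 [505 353   7   6  26] [ 0.7787 -0.4873  0.0119] [ 779.1 -487.6] [ 4.2 10.4] 39.2
```

```bash
R='[0.012,-0.043,0.0]'; python3 -m crank '[[[0.012,-0.043,0],[0,0,0.09],0.06],[[0.012,-0.043,0],[0,0,0.09],0.06],[[0.012,-0.043,0],[0,0,0.09],0.06],[[0.012,-0.043,0],[0,0,0.09],0.06],[[0.012,-0.043,0],[0,0,0.09],0.06]]' 20
```

```text
clock: 0.65
eef_pos: [0.3445, 0.3675, 0.2344]
tcp_rot: [[-0.001, -0.0, -1.0], [1.0, -0.0, -0.001], [-0.0, -1.0, 0.0]]
ft_force: [1.0, -0.6, -0.2]
finger_gap: 0.0606
```

```bash
python3 -m crank '[[[0.012,-0.043,0],[0,0,0],0.06],[[0.012,-0.043,0],[0,0,0],0.06],[[0.012,-0.043,0],[0,0,0],0.06],[[0.012,-0.043,0],[0,0,0],0.06],[[0.012,-0.043,0],[0,0,0],0.06]]'
```

```text
clock: 1.15
eef_pos: [0.4044, 0.1526, 0.2348]
tcp_rot: [[0.003, 0.0, -1.0], [1.0, 0.0, 0.003], [0.0, -1.0, -0.0]]
ft_force: [1.1, 0.0, -0.7]
finger_gap: 0.0597
```

```bash
python3 -m crank '[[[0.03,-0.03,0],[0,0,0],0.06],[[0.03,-0.03,0],[0,0,0],0.06],[[0.03,-0.03,0],[0,0,0],0.06],[[0.03,-0.03,0],[0,0,0],0.06],[[0.03,-0.03,0],[0,0,0],0.06]]' && python3 -m crank '[[[0,0,0],[0,0,0],0.06],[[0,0,0],[0,0,0],0.06]]'; python3 -c "
from h import *
c=save('wrist','w1.png');print(c['s']['eef_pos'],c['fx'],c['cx'],c['cy'])"
```

```text
clock: 1.65
eef_pos: [0.5552, 0.0031, 0.2346]
tcp_rot: [[0.003, -0.0, -1.0], [1.0, -0.0, 0.003], [-0.0, -1.0, 0.0]]
ft_force: [0.6, 0.4, -0.4]
finger_gap: 0.0601
clock: 1.85
eef_pos: [0.5542, 0.0037, 0.234]
tcp_rot: [[0.005, -0.002, -1.0], [1.0, 0.0, 0.005], [0.0, -1.0, 0.002]]
ft_force: [-0.4, 0.8, -0.6]
finger_gap: 0.0601
[0.55416603 0.00370994 0.23398234] 321.649950006428 253.86679438208898 194.18383046683414
```

View pics/w1.png

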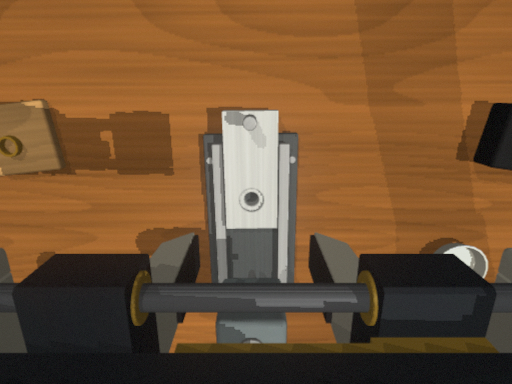

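Wrist view: nest at (251,199), post top at (250,122), shuttle front edge (222,112)–(278,110), ring at (10,146). Measuring these.

```bash
cat >> h.py <<'E'
def onplane(c,uv,z):
    uv=np.atleast_2d(np.asarray(uv,float));d=np.c_[(uv[:,0]-c['cx'])/c['fx'],(uv[:,1]-c['cy'])/c['fy'],np.ones(len(uv))]
    o=cam2w(c,np.zeros((1,3)));e=cam2w(c,d)-o;return o+e*((z-o[:,2])/e[:,2])[:,None]
E
python3 - <<'E'
from h import *
c=load('w1.png');W=cloud(c)
print('cam',cam2w(c,[[0,0,0]]))
for u,v in((251,185),(250,122),(240,150),(260,160),(10,152),(30,120),(264,250)): print((u,v),W[v,u].round(4))
m=(abs(W[...,2]-.0325)<.004)&(abs(W[...,1])<.06)&(W[...,0]<.64)
m[240:]=0
k,l,st,_=cv2.connectedComponentsWithStats(m.astype('uint8'));i=1+st[1:,4].argmax();P=W[l==i]
print(st[i],P[:,2].mean(),cv2.minAreaRect((P[:,:2]*1000).astype('float32')))
# edges in columns: left,right per row
ys=[]
for v in range(130,220,5):
    us=np.where(l[v]==i)[0]; ys.append((v,us.min(),us.max()))
a=np.array(ys);Lp=onplane(c,a[:,[1,0]]-[.5,0],.0325);Rp=onplane(c,a[:,[2,0]]+[.5,0],.0325)
for p in(Lp,Rp,(Lp+Rp)/2): print(np.degrees(np.polyfit(p[:,0],p[:,1],1)[0]),np.polyfit(p[:,0]-.6,p[:,1],1))
g=cv2.resize(c['pixels'][100:220,200:300],None,fx=6,fy=6,interpolation=cv2.INTER_CUBIC)
cv2.imwrite('pics/w1z.png',g[:,:,::-1][:600])
g=cv2.resize(c['pixels'][90:190,0:70],None,fx=6,fy=6,interpolation=cv2.INTER_CUBIC)
cv2.imwrite('pics/w1r.png',g[:,:,::-1])
E
```

```text
cam [[0.47107456 0.00447718 0.38445268]]
(251, 185) [0.5726 0.0011 0.0302]
(250, 122) [0.4987 0.001  0.0671]
(240, 150) [ 0.5317 -0.0106  0.033 ]
(260, 160) [0.5431 0.0114 0.0323]
(10, 152) [ 0.5357 -0.2779  0.0141]
(30, 120) [ 0.4996 -0.2465  0.0148]
(264, 250) [0.6643 0.0169 0.013 ]
[ 221  111   57  118 5870] 0.0328125462968099 ((557.8161010742188, 0.28292083740234375), (135.7876739501953, 60.19692611694336), 0.43601754307746887)
0.3078084939820226 [ 0.00537227 -0.02955877]
0.10014588986553255 [0.00174788 0.03035513]
0.20394725372681913 [0.00355955 0.00039783]
```

View pics/w1z.png

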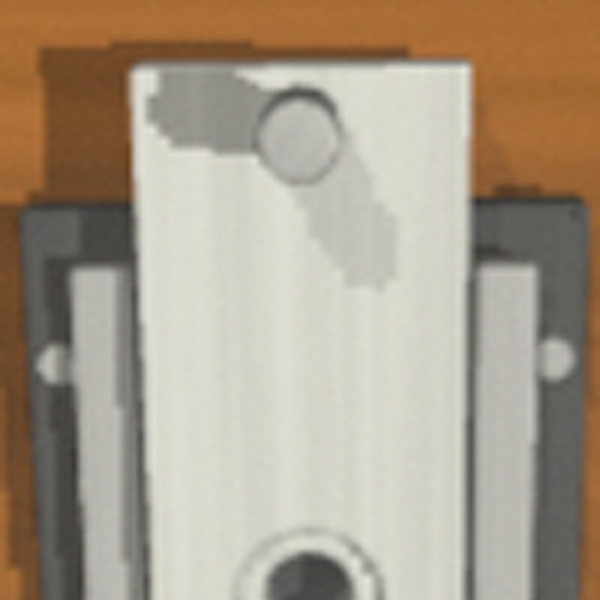

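View pics/w1r.png

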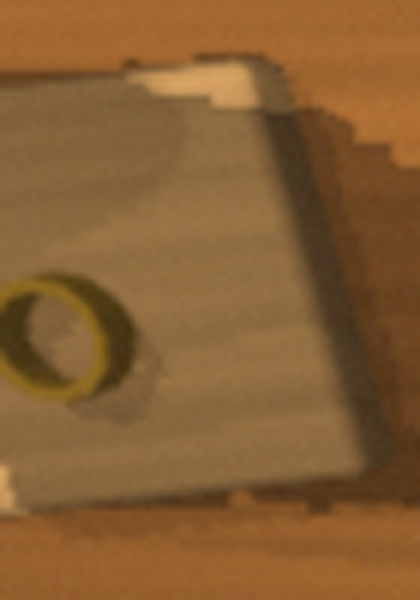

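```bash
python3 - <<'E'
from h import *
c=load('w1.png')
g=cv2.resize(c['pixels'][180:220,226:276],None,fx=12,fy=12,interpolation=cv2.INTER_CUBIC)
cv2.imwrite('pics/w1n.png',g[:,:,::-1])
print(onplane(c,[(249.8,122.8)],.0665),onplane(c,[(251.5,199)],.0325))
E
```

```text
[[0.49949555 0.00080633 0.0665    ]] [[0.58870014 0.00155484 0.0325    ]]
```

View pics/w1n.png

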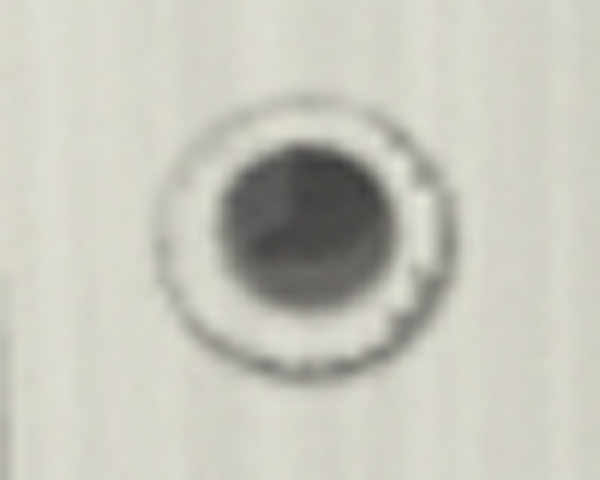

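```bash
python3 -m crank '[[[-0.006,-0.046,0],[0,0,0],0.06],[[-0.006,-0.046,0],[0,0,0],0.06],[[-0.006,-0.046,0],[0,0,0],0.06],[[-0.006,-0.046,0],[0,0,0],0.06],[[-0.006,-0.046,0],[0,0,0],0.06]]' && python3 -m crank '[[[0,-0.045,-0.04],[0,0,0],0.06],[[0,0,-0.04],[0,0,0],0.06],[[0,0,0],[0,0,0],0.06],[[0,0,0],[0,0,0],0.06]]'; python3 -c "
from h import *
c=save('wrist','w2.png');print(c['s']['eef_pos'])"
```

```text
clock: 2.4
eef_pos: [0.5238, -0.2248, 0.2351]
tcp_rot: [[-0.0, 0.0, -1.0], [1.0, 0.001, -0.0], [0.001, -1.0, -0.0]]
ft_force: [0.8, -0.2, 0.2]
finger_gap: 0.0596
clock: 2.8
eef_pos: [0.5242, -0.2601, 0.1615]
tcp_rot: [[-0.0, -0.002, -1.0], [1.0, 0.002, -0.0], [0.002, -1.0, 0.002]]
ft_force: [0.1, 0.2, 1.1]
finger_gap: 0.0598
[ 0.5242109  -0.26012297  0.16150118]
```

View pics/w2.png

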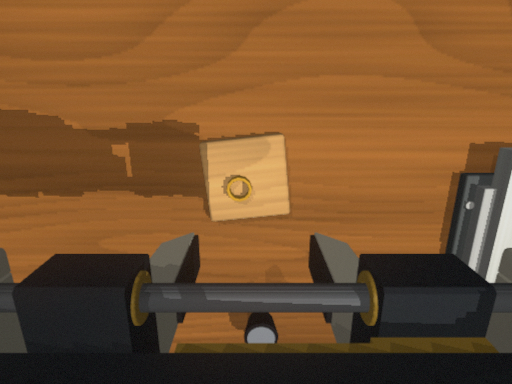

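Ring at (239,188) on the block (200–290,133–220). Zooming for its top circle.

```bash
python3 - <<'E'
from h import *
c=load('w2.png')
g=cv2.resize(c['pixels'][168:208,214:264],None,fx=12,fy=12,interpolation=cv2.INTER_CUBIC)
cv2.imwrite('pics/w2n.png',g[:,:,::-1])
W=cloud(c);P=W[168:208,214:264].reshape(-1,3);m=(P[:,2]>.0195)&(P[:,2]<.03);Q=P[m]
print(m.sum(),Q[:,2].max(),np.percentile(Q[:,2],90),Q.mean(0),cv2.minEnclosingCircle((Q[:,:2]*1000).astype('float32')))
B=P[P[:,2]<.018];print('block z',np.median(B[:,2]))
print(onplane(c,[(239,188)],.023),sense()['eef_pos'])
E
```

```text
240 0.024931369529951564 0.024095840343174548 [ 0.52781129 -0.27375901  0.02291126] ((528.0908203125, -273.6942138671875), 11.870217323303223)
block z 0.014472084953808834
[[ 0.52680568 -0.27308747  0.023     ]] [ 0.52552485 -0.26056877  0.16292034]
```

View pics/w2n.png

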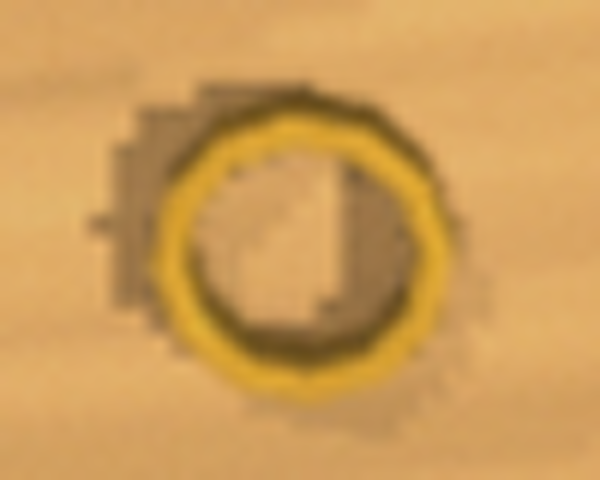

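```bash
python3 - <<'E'
from h import *
from scipy.optimize import least_squares
c1,c2,=load('w1.png'),load('w2.png')
a=onplane(c1,[(7.8,145.8)]*2,np.array([.0,.05]));b=onplane(c2,[(238.75,188.75)]*2,np.array([.0,.05]))
f=lambda z:((a[0]+(a[1]-a[0])*z/.05)-(b[0]+(b[1]-b[0])*z/.05))
r=least_squares(lambda z:f(z[0]),[.02]);print(r.x,f(r.x[0]),b[0]+(b[1]-b[0])*.023/.05)
E
python3 -m crank '[[[0.003,-0.013,-0.03],[0,0,0],0.04],[[0,0,-0.04],[0,0,0],0.04],[[0,0,-0.02],[0,0,0],0.04],[[0,0,0],[0,0,0],0.04],[[0,0,0],[0,0,0],0.04]]'; python3 -c "
from h import *
c=save('wrist','w3.png');print(c['s']['eef_pos'])
g=cv2.resize(c['pixels'][100:300,150:350],None,fx=3,fy=3);cv2.imwrite('pics/w3z.png',g[:,:,::-1])"
```

```text
[0.02128592] [-0.00064078  0.00012821  0.        ] [ 0.52753854 -0.27333243  0.023     ]
clock: 3.35
eef_pos: [0.5293, -0.2751, 0.0737]
tcp_rot: [[0.001, 0.003, -1.0], [1.0, -0.001, 0.001], [-0.001, -1.0, -0.003]]
ft_force: [-0.4, 0.3, 0.3]
finger_gap: 0.0402
[ 0.52926503 -0.27512282  0.07366492]
```

View pics/w3z.png

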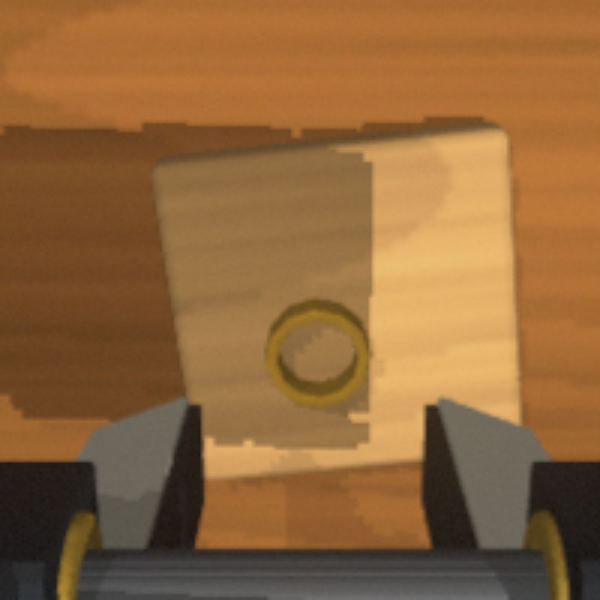

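```bash
python3 - <<'E'
from h import *
c=load('w3.png');print(onplane(c,[(255.5,218.8)],.023),sense()['eef_pos'])
E
python3 -m crank '[[[0,0,-0.02],[0,0,0],0.04],[[0,0,-0.018],[0,0,0],0.04],[[0,0,0],[0,0,0],0.04],[[0,0,0],[0,0,0],0.04]]';python3 -m crank '[[[0,0,0],[0,0,0],0.04]]'
```

```text
[[ 0.52765746 -0.27349997  0.023     ]] [ 0.52963494 -0.27570254  0.07421443]
clock: 3.8
eef_pos: [0.5286, -0.2761, 0.0353]
tcp_rot: [[0.002, 0.002, -1.0], [1.0, -0.001, 0.002], [-0.001, -1.0, -0.002]]
ft_force: [-0.5, 0.5, 0.3]
finger_gap: 0.0401
clock: 3.9
eef_pos: [0.5288, -0.2764, 0.0355]
tcp_rot: [[0.003, 0.003, -1.0], [1.0, -0.001, 0.003], [-0.001, -1.0, -0.003]]
ft_force: [1.1, 0.1, 0.2]
finger_gap: 0.0402
```

```bash
python3 -m crank '[[[-0.001,0.0025,-0.0085],[0,0,0],0.04],[[0,0,0],[0,0,0],0.04],[[0,0,0],[0,0,0],0.018],[[0,0,0],[0,0,0],0.018],[[0,0,0],[0,0,0],0.018]]' 12;python3 -m crank '[[[0,0,0],[0,0,0],0.018],[[0,0,0],[0,0,0],0.018]]'
```

```text
clock: 4.4
eef_pos: [0.5264, -0.2734, 0.0251]
tcp_rot: [[0.003, 0.0, -1.0], [1.0, -0.0, 0.003], [-0.0, -1.0, -0.0]]
ft_force: [0.2, -0.1, -0.0]
finger_gap: 0.0232
clock: 4.6
eef_pos: [0.5264, -0.2735, 0.0251]
tcp_rot: [[0.003, 0.0, -1.0], [1.0, -0.0, 0.003], [-0.0, -1.0, -0.0]]
ft_force: [0.2, -0.5, -0.2]
finger_gap: 0.0229
```

```bash
python3 -m crank '[[[0,0,0.02],[0,0,0],0.018],[[0,0,0.04],[0,0,0],0.018],[[0,0,0.03],[0,0,0],0.018],[[0.01,0.045,0],[0,0,0],0.018],[[0.01,0.045,0],[0,0,0],0.018]]' && python3 -m crank '[[[0.01,0.045,0],[0,0,0],0.018],[[0.01,0.045,0],[0,0,0],0.018],[[0.01,0.045,0],[0,0,0],0.018],[[0.01,0.045,0],[0,0,0],0.018],[[0,0,0],[0,0,0],0.018]]';python3 -m crank '[[[0,0,0],[0,0,0],0.018],[[0,0,0],[0,0,0],0.018]]'; python3 -c "
from h import *
c=save('wrist','w4.png');print(c['s']['eef_pos'])"
```

```text
clock: 5.1
eef_pos: [0.5472, -0.1848, 0.1167]
tcp_rot: [[0.008, 0.003, -1.0], [1.0, -0.002, 0.008], [-0.002, -1.0, -0.003]]
ft_force: [0.3, -0.1, -1.1]
finger_gap: 0.023
clock: 5.6
eef_pos: [0.5875, 0.007, 0.1154]
tcp_rot: [[-0.009, 0.002, -1.0], [1.0, 0.006, -0.009], [0.006, -1.0, -0.002]]
ft_force: [-0.0, -0.4, 0.4]
finger_gap: 0.0231
clock: 5.8
eef_pos: [0.586, -0.0048, 0.1148]
tcp_rot: [[0.004, -0.001, -1.0], [1.0, -0.001, 0.004], [-0.001, -1.0, 0.001]]
ft_force: [-0.7, -0.2, -0.1]
finger_gap: 0.0228
[ 0.58599121 -0.00482624  0.11483333]
```

View pics/w4.png

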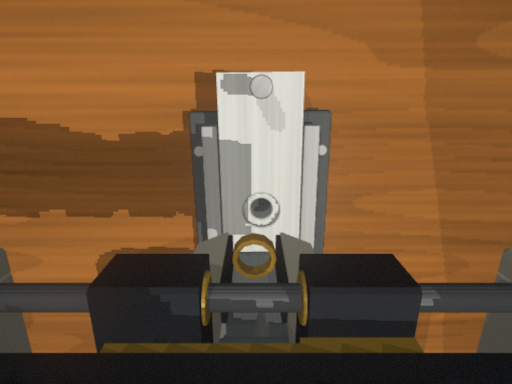

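The ring is held between the fingers at (255,256), nest at (261,208). Measuring ring and nest in the same picture.

```bash
python3 - <<'E'
from h import *
c=load('w4.png')
g=cv2.resize(c['pixels'][185:285,215:305],None,fx=6,fy=6,interpolation=cv2.INTER_CUBIC)
cv2.imwrite('pics/w4z.png',g[:,:,::-1])
W=cloud(c);hsv=cv2.cvtColor(c['pixels'],cv2.COLOR_RGB2HSV)
m=(hsv[...,1]>120)&(hsv[...,0]>8)&(hsv[...,0]<32);m[:230]=0;m[278:]=0;m[:,:230]=0;m[:,280:]=0
P=W[m];P=P[P[:,2]>.09];print(len(P),np.percentile(P[:,2],[5,50,95]),P.min(0),P.max(0))
T=P[P[:,2]>P[:,2].max()-.004];print(T.mean(0),cv2.minEnclosingCircle((T[:,:2]*1000).astype('float32')))
print(sense()['eef_pos'])
E
```

```text
980 [0.10596569 0.1123136  0.11383626] [ 0.50275774 -0.01601114  0.10447516] [0.59888013 0.00707161 0.26522523]
[ 0.50275774 -0.00394101  0.26522523] ((502.75775146484375, -3.9410083293914795), 9.999999747378752e-05)
[ 0.58601645 -0.00542654  0.11490025]
```

View pics/w4z.png

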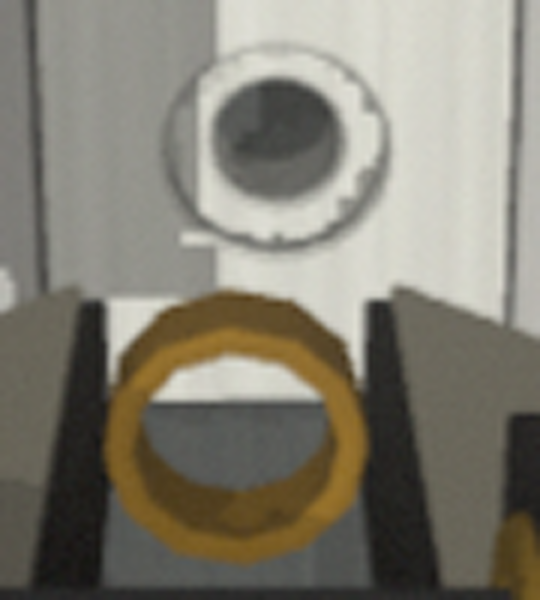

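```bash
python3 - <<'E'
from h import *
c=load('w4.png');p=c['s']['eef_pos']
r=onplane(c,[(253.8,258.7)],.1130)[0];n=onplane(c,[(260.6,208.8)],.0325)[0]
print('ring',r,'nest',n,'shift',n-r,'ring-tcp',r-p)
W=cloud(c);m=np.zeros(W.shape[:2],bool);m[230:280,230:280]=1;m&=(abs(W[...,2]-.108)<.008)
import cv2
hsv=cv2.cvtColor(c['pixels'],cv2.COLOR_RGB2HSV);m&=(hsv[...,1]>120)
P=W[m];T=P[P[:,2]>.1105];A=np.c_[T[:,:2]-T[:,:2].mean(0),np.ones(len(T))];print(np.linalg.lstsq(A,T[:,2],rcond=None)[0],T[:,2].mean(),cv2.minEnclosingCircle((T[:,:2]*1000).astype('float32')))
E
```

```text
ring [ 0.58720845 -0.00436903  0.113     ] nest [0.58877986 0.00084989 0.0325    ] shift [ 0.0015714   0.00521892 -0.0805    ] ring-tcp [ 0.00121724  0.00045721 -0.00183333]
[ 0.00458406 -0.00506607  0.11268542] 0.11268542455375584 ((587.4774780273438, -4.399286270141602), 11.88209056854248)
```

```bash
python3 -m crank '[[[0.0015,0.005,-0.02],[0,0,0],0.018],[[0,0,-0.025],[0,0,0],0.018],[[0,0,-0.018],[0,0,0],0.018],[[0,0,0],[0,0,0],0.018],[[0,0,0],[0,0,0],0.018]]'; python3 -m crank '[[[0,0,0],[0,0,0],0.018]]';python3 -c "
from h import *
c=save('wrist','w5.png');print(c['s']['eef_pos'])
g=cv2.resize(c['pixels'][180:290,205:305],None,fx=6,fy=5.4,interpolation=cv2.INTER_CUBIC)
cv2.imwrite('pics/w5z.png',g[:,:,::-1])"
```

```text
clock: 6.35
eef_pos: [0.5876, 0.0, 0.0521]
tcp_rot: [[0.005, -0.001, -1.0], [1.0, -0.001, 0.005], [-0.001, -1.0, 0.001]]
ft_force: [0.5, -0.5, 0.7]
finger_gap: 0.0229
clock: 6.45
eef_pos: [0.5888, 0.0008, 0.0532]
tcp_rot: [[0.004, 0.002, -1.0], [1.0, -0.0, 0.004], [-0.0, -1.0, -0.002]]
ft_force: [-0.3, 0.0, -0.7]
finger_gap: 0.0228
[0.58878418 0.00076485 0.05318913]
```

View pics/w5z.png

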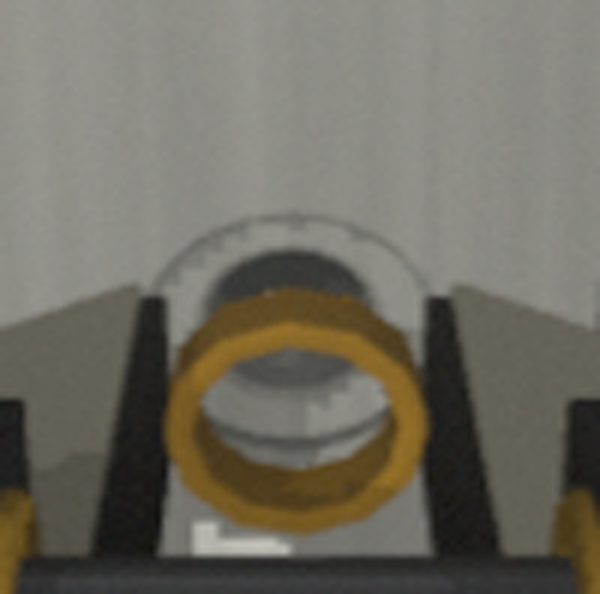

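```bash
python3 - <<'E'
from h import *
c=load('w5.png');p=c['s']['eef_pos']
r=onplane(c,[(253.9,258.6)],p[2]-.0018)[0];n=onplane(c,[(253.2,241.5),(253.2,219)],.0325)
print('ring',r,'nest',n,'shift',n[0]-r,'front edge',n[1,0]+.014)
E
```

```text
ring [0.58993131 0.00127662 0.05138913] nest [[0.58921784 0.00088931 0.0325    ]
 [0.57502314 0.00096753 0.0325    ]] shift [-0.00071347 -0.00038731 -0.01888913] front edge 0.5890231358596434
```

```bash
python3 -m crank '[[[-0.0007,-0.0003,-0.005],[0,0,0],0.018],[[0,0,-0.004],[0,0,0],0.018],[[0,0,0],[0,0,0],0.018],[[0,0,0],[0,0,0],0.018]]'; python3 -m crank '[[[0,0,-0.0015],[0,0,0],0.018],[[0,0,0],[0,0,0],0.018]]';python3 -m crank '[[[0,0,-0.001],[0,0,0],0.018],[[0,0,0],[0,0,0],0.018]]'
```

```text
clock: 6.9
eef_pos: [0.587, 0.0014, 0.0429]
tcp_rot: [[0.003, -0.0, -1.0], [1.0, 0.0, 0.003], [0.0, -1.0, 0.0]]
ft_force: [0.7, 0.6, -0.4]
finger_gap: 0.0234
clock: 7.1
eef_pos: [0.5871, 0.0014, 0.0414]
tcp_rot: [[0.003, -0.0, -1.0], [1.0, 0.0, 0.003], [0.0, -1.0, 0.0]]
ft_force: [-0.3, -0.5, 0.0]
finger_gap: 0.0229
clock: 7.3
eef_pos: [0.5873, 0.0014, 0.0409]
tcp_rot: [[0.003, 0.0, -1.0], [1.0, 0.0, 0.003], [0.0, -1.0, -0.0]]
ft_force: [-2.1, -0.2, 3.1]
finger_gap: 0.0233
```

```bash
python3 -c "
from h import *
c=save('wrist','w6.png');print(c['s']['eef_pos'],c['s']['ft_force'])
g=cv2.resize(c['pixels'][180:290,205:305],None,fx=6,fy=5.4,interpolation=cv2.INTER_CUBIC)
cv2.imwrite('pics/w6z.png',g[:,:,::-1])"
```

```text
[0.58732398 0.00138582 0.04087564] [-2.06894551 -0.17638957  3.08936201]
```

View pics/w6z.png

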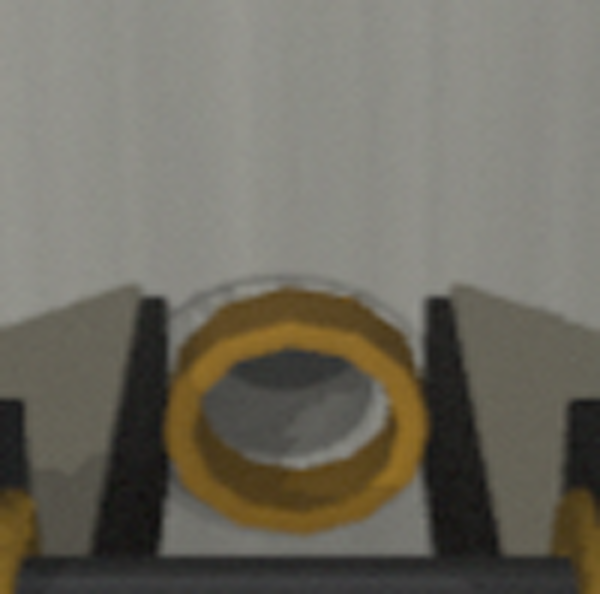

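```bash
python3 -m crank '[[[0.0005,-0.0008,0.0005],[0,0,0],0.018],[[0,0,0],[0,0,0],0.03],[[0,0,0],[0,0,0],0.036],[[0,0,0],[0,0,0],0.036]]'; python3 -m crank '[[[0,0,0.02],[0,0,0],0.036],[[0,0,0.03],[0,0,0],0.04],[[-0.02,0,0.03],[0,0,0],0.04],[[0,0,0],[0,0,0],0.04],[[0,0,0],[0,0,0],0.04]]';python3 -c "
from h import *
c=save('wrist','w7.png');print(c['s']['eef_pos'],c['s']['ft_force'])
g=cv2.resize(c['pixels'][150:270,190:320],None,fx=5,fy=5,interpolation=cv2.INTER_CUBIC)
cv2.imwrite('pics/w7z.png',g[:,:,::-1])"
```

```text
clock: 7.75
eef_pos: [0.5876, 0.0005, 0.0409]
tcp_rot: [[0.003, -0.0, -1.0], [1.0, 0.0, 0.003], [0.0, -1.0, 0.0]]
ft_force: [0.9, -0.5, 0.4]
finger_gap: 0.0355
clock: 8.25
eef_pos: [0.568, 0.0005, 0.1218]
tcp_rot: [[0.003, 0.002, -1.0], [1.0, -0.0, 0.003], [-0.0, -1.0, -0.002]]
ft_force: [0.3, -0.0, 0.0]
finger_gap: 0.0397
[5.68043956e-01 4.84635085e-04 1.21785777e-01] [ 0.28166097 -0.02203598  0.00366081]
```

View pics/w7z.png

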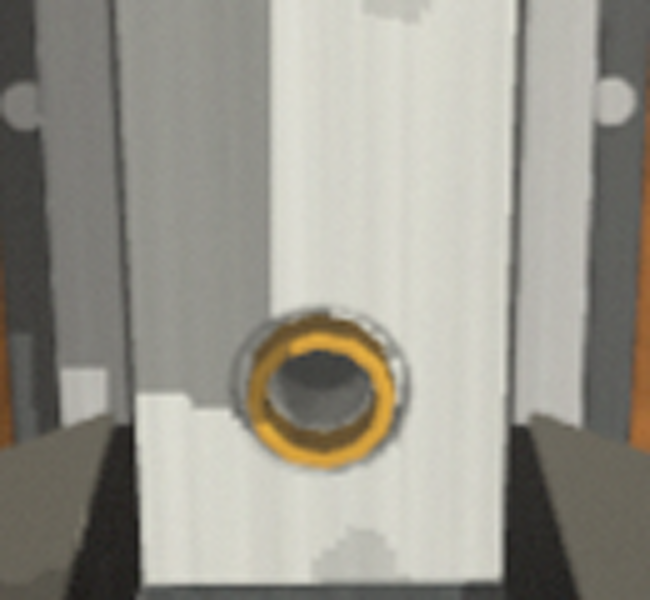

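```bash
python3 - <<'E'
from h import *
c=load('w7.png');W=cloud(c);hsv=cv2.cvtColor(c['pixels'],cv2.COLOR_RGB2HSV)
m=(hsv[...,1]>150)&(hsv[...,2]>140);m[:205]=0;m[246:]=0;m[:,:232]=0;m[:,275:]=0
T=W[m];A=np.c_[T[:,:2]-T[:,:2].mean(0),np.ones(len(T))];print(len(T),np.linalg.lstsq(A,T[:,2],rcond=None)[0],np.percentile(T[:,2],[5,95]),T.mean(0))
S=W[175:195,225:280].reshape(-1,3);print('shuttle top',np.median(S[:,2]))
E
python3 -m crank '[[[-0.035,0,0],[0,0,0],0.02],[[-0.035,0,0],[0,0,0],0.0],[[-0.035,0,0],[0,0,0],0.0],[[0,0,-0.03],[0,0,0],0.0],[[0,0,-0.03],[0,0,0],0.0]]'
python3 -m crank '[[[0,0,-0.01],[0,0,0],0.0],[[0,0,0],[0,0,0],0.0],[[0,0,0],[0,0,0],0.0]]'
```

```text
218 [-1.43863255 -0.12199498  0.03982433] [0.03640175 0.03888532] [0.58777167 0.00216258 0.03982433]
shuttle top 0.03295084629165603
clock: 8.8
eef_pos: [0.4624, 0.0005, 0.0604]
tcp_rot: [[0.003, 0.001, -1.0], [1.0, -0.0, 0.003], [-0.0, -1.0, -0.001]]
ft_force: [-0.0, -0.1, -0.4]
finger_gap: 0.0048
clock: 9.1
eef_pos: [0.4629, 0.0006, 0.0509]
tcp_rot: [[0.003, -0.001, -1.0], [1.0, 0.0, 0.003], [0.0, -1.0, 0.001]]
ft_force: [0.6, -0.9, 0.3]
finger_gap: 0.0001
```

```bash
python3 -m crank '[[[0.006,0,0],[0,0,0],0.0],[[0.006,0,0],[0,0,0],0.0],[[0.006,0,0],[0,0,0],0.0],[[0.006,0,0],[0,0,0],0.0],[[0.006,0,0],[0,0,0],0.0]]'
python3 -m crank '[[[0.008,0,0],[0,0,0],0.0],[[0.008,0,0],[0,0,0],0.0],[[0.008,0,0],[0,0,0],0.0],[[0.008,0,0],[0,0,0],0.0],[[0.008,0,0],[0,0,0],0.0]]'
python3 -m crank '[[[0.008,0,0],[0,0,0],0.0],[[0.008,0,0],[0,0,0],0.0],[[0.005,0,0],[0,0,0],0.0],[[0.005,0,0],[0,0,0],0.0],[[0.003,0,0],[0,0,0],0.0]]'
```

```text
clock: 9.6
eef_pos: [0.4922, 0.0004, 0.051]
tcp_rot: [[0.003, -0.002, -1.0], [1.0, -0.0, 0.003], [-0.0, -1.0, 0.002]]
ft_force: [-3.6, -0.7, 3.1]
finger_gap: 0.0005
clock: 10.1
eef_pos: [0.5332, 0.0005, 0.0509]
tcp_rot: [[0.003, -0.0, -1.0], [1.0, 0.0, 0.003], [0.0, -1.0, 0.0]]
ft_force: [-3.6, -1.1, 1.6]
finger_gap: 0.0004
clock: 10.6
eef_pos: [0.5622, 0.0007, 0.051]
tcp_rot: [[0.003, 0.0, -1.0], [1.0, 0.0, 0.003], [0.0, -1.0, -0.0]]
ft_force: [-2.9, -0.2, 0.5]
finger_gap: 0.0003
```

```bash
python3 -m crank '[[[0.002,0,0],[0,0,0],0.0],[[0.002,0,0],[0,0,0],0.0],[[0.001,0,0],[0,0,0],0.0]]'
python3 -m crank '[[[0.001,0,0],[0,0,0],0.0],[[0.001,0,0],[0,0,0],0.0]]'
python3 -m crank '[[[0.001,0,0],[0,0,0],0.0],[[0.001,0,0],[0,0,0],0.0]]'
python3 -m crank '[[[0.001,0,0],[0,0,0],0.0],[[0,0,0],[0,0,0],0.0]]'
```

```text
clock: 10.9
eef_pos: [0.5667, 0.0007, 0.051]
tcp_rot: [[0.003, 0.0, -1.0], [1.0, 0.0, 0.003], [0.0, -1.0, -0.0]]
ft_force: [-2.4, 0.8, 1.2]
finger_gap: 0.0003
clock: 11.1
eef_pos: [0.5686, 0.0007, 0.051]
tcp_rot: [[0.003, -0.0, -1.0], [1.0, 0.0, 0.003], [0.0, -1.0, 0.0]]
ft_force: [-2.7, 1.0, 0.6]
finger_gap: 0.0004
clock: 11.3
eef_pos: [0.57, 0.0007, 0.0509]
tcp_rot: [[0.003, -0.002, -1.0], [1.0, 0.0, 0.003], [0.0, -1.0, 0.002]]
ft_force: [-5.6, 0.8, 3.0]
finger_gap: 0.0008
clock: 11.5
eef_pos: [0.57, 0.0006, 0.0508]
tcp_rot: [[0.003, -0.003, -1.0], [1.0, -0.0, 0.003], [-0.0, -1.0, 0.003]]
ft_force: [-7.4, 1.1, 4.4]
finger_gap: 0.0002
```

```bash
python3 -m crank '[[[0.001,0,0],[0,0,0],0.0],[[0.001,0,0],[0,0,0],0.0],[[0,0,0],[0,0,0],0.0]]'; python3 -m crank '[[[-0.01,0,0],[0,0,0],0.0],[[-0.03,0,0],[0,0,0],0.0],[[0,0,0.05],[0,0,0],0.0],[[0,0,0.05],[0,0,0],0.0],[[0,0,0.05],[0,0,0],0.0]]';python3 -m crank '[[[0,0,0.04],[0,0,0],0.0],[[0.0,0,0],[0,0,0],0.0],[[0,0,0],[0,0,0],0.0]]';python3 -c "
from h import *
c=save('wrist','w8.png');print(c['s']['eef_pos'],c['s']['ft_force'])
c=save('side','s8.png')
cv2.imwrite('pics/s8z.png',cv2.resize(c['pixels'][130:280,190:350],None,fx=4,fy=4,interpolation=cv2.INTER_CUBIC)[:,:,::-1])
"
```

```text
clock: 11.8
eef_pos: [0.5702, 0.0005, 0.0506]
tcp_rot: [[0.003, -0.007, -1.0], [1.0, -0.0, 0.003], [-0.0, -1.0, 0.007]]
ft_force: [-11.1, 1.3, 8.4]
finger_gap: 0.0005
clock: 12.3
eef_pos: [0.5342, 0.0003, 0.2031]
tcp_rot: [[0.003, 0.002, -1.0], [1.0, -0.0, 0.003], [-0.0, -1.0, -0.002]]
ft_force: [0.6, -0.0, 0.1]
finger_gap: 0.0008
clock: 12.6
eef_pos: [0.5352, 0.0003, 0.2427]
tcp_rot: [[0.003, 0.005, -1.0], [1.0, -0.0, 0.003], [-0.0, -1.0, -0.005]]
ft_force: [0.3, 0.4, -1.0]
finger_gap: 0.0006
[5.35190321e-01 2.77648041e-04 2.42706256e-01] [ 0.2536199   0.43490711 -0.98877598]
```

View pics/w8.png

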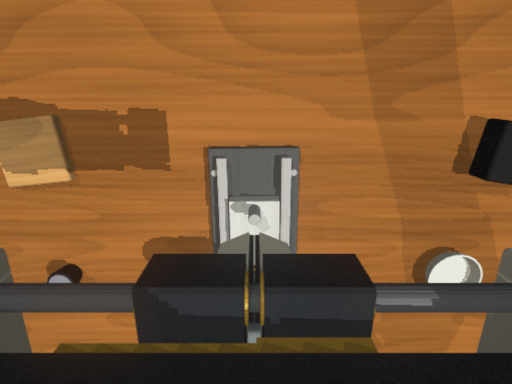

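View pics/s8z.png

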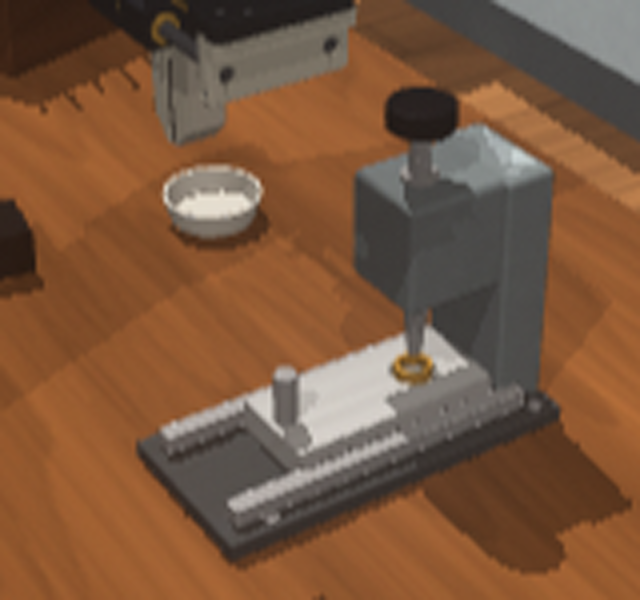

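Side view: ring flat in the nest directly under the plunger, shuttle stopped home, cap at zoom (422,110). Now locate the cap.

```bash
python3 - <<'E'
from h import *
for f in('scene0.png','s8.png'):
    W=cloud(load(f));m=(abs(W[...,0]-.677)<.04)&(abs(W[...,1])<.04)&(W[...,2]>.2095)&(W[...,2]<.219)
    P=W[m];print(f,len(P),np.median(P[:,2]),P[:,:2].mean(0),cv2.minEnclosingCircle((P[:,:2]*1000).astype('float32')))
W=cloud(load('s8.png'));m=(abs(W[...,0]-.587)<.03)&(abs(W[...,1])<.03)&(W[...,2]>.06)&(W[...,2]<.07);print('post',W[m].mean(0))
W=cloud(load('side0.png'));m=(abs(W[...,0]-.5)<.03)&(abs(W[...,1])<.03)&(W[...,2]>.06)&(W[...,2]<.07);print('post0',W[m].mean(0))
E
python3 -m crank '[[[0.035,0,0],[0,0,0],0.0],[[0.035,0,0],[0,0,0],0.0],[[0.035,0,0],[0,0,0],0.0],[[0.036,0,0],[0,0,0],0.0],[[0,0,0],[0,0,0],0.0]]';python3 -m crank '[[[0,0,0],[0,0,0],0.0],[[0,0,0],[0,0,0],0.0]]'
python3 -c "
from h import *
c=save('side','s9.png')
cv2.imwrite('pics/s9z.png',cv2.resize(c['pixels'][70:230,220:380],None,fx=3.7,fy=3.7,interpolation=cv2.INTER_CUBIC)[:,:,::-1])
c=save('scene','c9.png')
cv2.imwrite('pics/c9z.png',cv2.resize(c['pixels'][120:270,210:350],None,fx=4,fy=4,interpolation=cv2.INTER_CUBIC)[:,:,::-1])
"
```

```text
scene0.png 136 0.21217753314806956 [ 6.79096304e-01 -5.15156211e-04] ((679.2831420898438, 0.19155502319335938), 20.72237777709961)
s8.png 140 0.213070871694906 [ 0.67389222 -0.00290858] ((673.5184326171875, -0.5671882033348083), 21.25709342956543)
post [ 0.58490056 -0.00256391  0.06475654]
post0 [ 0.49888931 -0.00310245  0.06494163]
clock: 13.2
eef_pos: [0.677, 0.0005, 0.2371]
tcp_rot: [[0.003, -0.002, -1.0], [1.0, 0.0, 0.003], [0.0, -1.0, 0.002]]
ft_force: [-0.5, -0.3, -0.9]
finger_gap: 0.0005
clock: 13.4
eef_pos: [0.6731, 0.0006, 0.2395]
tcp_rot: [[0.003, -0.003, -1.0], [1.0, -0.0, 0.003], [-0.0, -1.0, 0.003]]
ft_force: [0.0, 0.2, 0.2]
finger_gap: 0.0004
```

View pics/s9z.png

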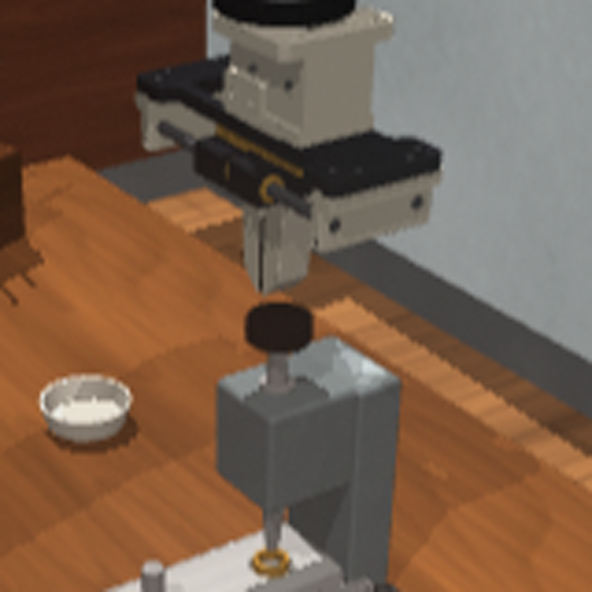

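View pics/c9z.png

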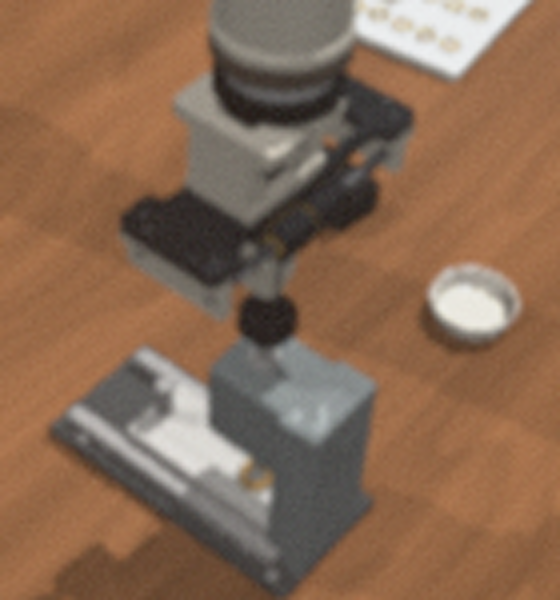

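```bash
python3 -m crank '[[[0.003,-0.0005,-0.006],[0,0,0],0.0],[[0,0,-0.005],[0,0,0],0.0],[[0,0,-0.003],[0,0,0],0.0],[[0,0,-0.002],[0,0,0],0.0]]'
for i in 1 2; do :; done
python3 -m crank '[[[0,0,-0.002],[0,0,0],0.0],[[0,0,-0.002],[0,0,0],0.0]]'
python3 -m crank '[[[0,0,-0.002],[0,0,0],0.0],[[0,0,-0.002],[0,0,0],0.0]]'
```

```text
clock: 13.9
eef_pos: [0.6772, 0.0, 0.2244]
tcp_rot: [[0.003, -0.001, -1.0], [1.0, 0.0, 0.003], [0.0, -1.0, 0.001]]
ft_force: [0.1, -0.5, 0.2]
finger_gap: 0.0005
clock: 14.1
eef_pos: [0.6777, 0.0001, 0.221]
tcp_rot: [[0.003, 0.0, -1.0], [1.0, 0.0, 0.003], [0.0, -1.0, -0.0]]
ft_force: [-0.8, 0.1, 3.4]
finger_gap: 0.0003
clock: 14.3
eef_pos: [0.6777, 0.0, 0.2176]
tcp_rot: [[0.003, 0.0, -1.0], [1.0, 0.0, 0.003], [0.0, -1.0, -0.0]]
ft_force: [-2.0, 0.4, 4.2]
finger_gap: 0.0005
```

Contact at about 0.221. Going on in small steps.

```bash
python3 -m crank '[[[0,0,-0.002],[0,0,0],0.0],[[0,0,-0.002],[0,0,0],0.0],[[0,0,-0.002],[0,0,0],0.0]]'
python3 -m crank '[[[0,0,-0.0015],[0,0,0],0.0],[[0,0,-0.0015],[0,0,0],0.0]]'
python3 -m crank '[[[0,0,-0.001],[0,0,0],0.0],[[0,0,-0.001],[0,0,0],0.0]]'
```

```text
clock: 14.6
eef_pos: [0.6777, 0.0001, 0.2116]
tcp_rot: [[0.003, 0.001, -1.0], [1.0, 0.0, 0.003], [0.0, -1.0, -0.001]]
ft_force: [-2.0, -0.5, 6.6]
finger_gap: 0.0003
clock: 14.8
eef_pos: [0.6777, 0.0001, 0.2088]
tcp_rot: [[0.003, 0.001, -1.0], [1.0, 0.0, 0.003], [0.0, -1.0, -0.001]]
ft_force: [-3.2, 0.5, 7.4]
finger_gap: 0.0008
clock: 15.0
eef_pos: [0.6777, 0.0001, 0.2069]
tcp_rot: [[0.003, 0.001, -1.0], [1.0, -0.0, 0.003], [-0.0, -1.0, -0.001]]
ft_force: [-3.7, -0.4, 7.6]
finger_gap: 0.0003
```

```bash
python3 -m crank '[[[0,0,-0.001],[0,0,0],0.0],[[0,0,-0.001],[0,0,0],0.0]]' | egrep 'eef|ft_'
python3 -m crank '[[[0,0,-0.001],[0,0,0],0.0]]' | egrep 'eef|ft_'
python3 -m crank '[[[0,0,-0.001],[0,0,0],0.0]]' | egrep 'eef|ft_'
```

```text
eef_pos: [0.6778, 0.0001, 0.205]
ft_force: [-3.2, -0.2, 7.1]
eef_pos: [0.6778, 0.0, 0.2041]
ft_force: [-3.3, -0.2, 8.2]
eef_pos: [0.6778, 0.0, 0.2032]
ft_force: [-4.5, -0.3, 14.0]
```

```bash
python3 -m crank '[[[0,0,0],[0,0,0],0.0]]' | egrep 'eef|ft_'
python3 -m crank '[[[0,0,-0.0003],[0,0,0],0.0]]' | egrep 'eef|ft_'
```

```text
eef_pos: [0.6778, 0.0001, 0.2032]
ft_force: [-4.4, -0.3, 7.4]
eef_pos: [0.6778, 0.0001, 0.2032]
ft_force: [-4.8, -1.2, 11.4]
```

```bash
python3 -m crank '[[[0,0,0],[0,0,0],0.0]]' | egrep 'eef|ft_'
python3 -m crank '[[[0,0,-0.0003],[0,0,0],0.0]]' | egrep 'eef|ft_'
python3 -m crank '[[[0,0,0],[0,0,0],0.0]]' | egrep 'eef|ft_'
```

```text
eef_pos: [0.6778, 0.0001, 0.2032]
ft_force: [-4.6, 0.2, 9.3]
eef_pos: [0.6778, 0.0001, 0.2032]
ft_force: [-4.3, -0.0, 11.6]
eef_pos: [0.6778, 0.0001, 0.2032]
ft_force: [-5.3, -0.4, 10.4]
```

```bash
python3 -m crank '[[[0,0,-0.0005],[0,0,0],0.0],[[0,0,0],[0,0,0],0.0]]' | egrep 'eef|ft_'
python3 -m crank '[[[0,0,-0.0005],[0,0,0],0.0],[[0,0,0],[0,0,0],0.0]]' | egrep 'eef|ft_'
python3 -m crank '[[[0,0,0],[0,0,0],0.0]]' | egrep 'eef|ft_'
```

```text
eef_pos: [0.6778, 0.0, 0.2032]
ft_force: [-5.8, -0.1, 13.2]
eef_pos: [0.6778, 0.0001, 0.2031]
ft_force: [-6.8, -0.6, 15.5]
eef_pos: [0.6778, 0.0001, 0.2031]
ft_force: [-6.3, -0.2, 14.6]
```

```bash
python3 -m crank '[[[0,0,-0.0004],[0,0,0],0.0],[[0,0,0],[0,0,0],0.0],[[0,0,0],[0,0,0],0.0]]' | egrep 'cl|eef|ft_'
python3 -m crank '[[[0,0,0],[0,0,0],0.0],[[0,0,0],[0,0,0],0.0],[[0,0,0],[0,0,0],0.0],[[0,0,0],[0,0,0],0.0],[[0,0,0],[0,0,0],0.0]]' | egrep 'cl|eef|ft_'
python3 -m crank '[[[0,0,0],[0,0,0],0.0],[[0,0,0],[0,0,0],0.0],[[0,0,0],[0,0,0],0.0],[[0,0,0],[0,0,0],0.0],[[0,0,0],[0,0,0],0.0]]' | egrep 'cl|eef|ft_'
python3 -m crank '[[[0,0,0],[0,0,0],0.0],[[0,0,0],[0,0,0],0.0],[[0,0,0],[0,0,0],0.0]]' | egrep 'cl|eef|ft_'
```

```text
clock: 16.7
eef_pos: [0.6778, 0.0001, 0.2031]
ft_force: [-7.3, 0.0, 17.6]
clock: 17.2
eef_pos: [0.6778, 0.0001, 0.2031]
ft_force: [-8.1, -0.1, 16.8]
clock: 17.7
eef_pos: [0.6778, 0.0, 0.2031]
ft_force: [-7.6, -0.3, 18.1]
clock: 18.0
eef_pos: [0.6778, 0.0, 0.2031]
ft_force: [-7.6, -0.1, 16.9]
```

```bash
python3 -m crank '[[[0,0,0.003],[0,0,0],0.0],[[0,0,0.005],[0,0,0],0.0],[[0,0,0.006],[0,0,0],0.0],[[0,0,0.008],[0,0,0],0.0],[[0,0,0.015],[0,0,0],0.0]]'; python3 -m crank '[[[0,0,0.03],[0,0,0],0.0],[[-0.04,0,0.03],[0,0,0],0.0],[[-0.045,0,0],[0,0,0],0.0],[[-0.045,0,0],[0,0,0],0.0],[[0,0,0],[0,0,0],0.0]]'
python3 -c "
from h import *
c=save('side','s10.png')
cv2.imwrite('pics/s10z.png',cv2.resize(c['pixels'][130:280,190:350],None,fx=4,fy=4,interpolation=cv2.INTER_CUBIC)[:,:,::-1])
W=cloud(c);m=(abs(W[...,0]-.677)<.04)&(abs(W[...,1])<.04)&(W[...,2]>.2)&(W[...,2]<.219)
print(np.median(W[m][:,2]));m=(abs(W[...,0]-.587)<.03)&(abs(W[...,1])<.03)&(W[...,2]>.06)&(W[...,2]<.07);print('post',W[m].mean(0))
c=save('scene','c10.png')
"
```

```text
clock: 18.5
eef_pos: [0.6769, 0.0, 0.2362]
tcp_rot: [[0.003, -0.002, -1.0], [1.0, -0.0, 0.003], [-0.0, -1.0, 0.002]]
ft_force: [-0.4, 1.3, 1.1]
finger_gap: 0.0003
clock: 19.0
eef_pos: [0.5411, -0.0002, 0.2963]
tcp_rot: [[0.003, -0.006, -1.0], [1.0, -0.001, 0.003], [-0.001, -1.0, 0.006]]
ft_force: [1.0, -0.2, 1.0]
finger_gap: 0.0003
0.21224463855522857
post [ 0.585151   -0.00185558  0.0644223 ]
```

View pics/s10z.png

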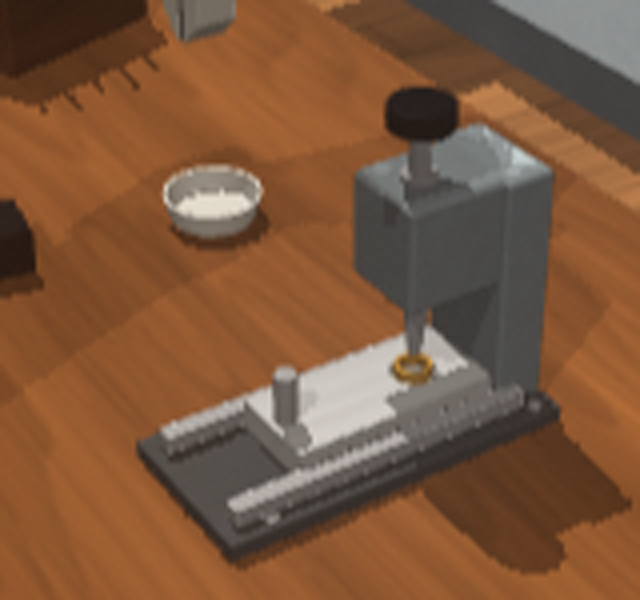

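View pics/c10.png

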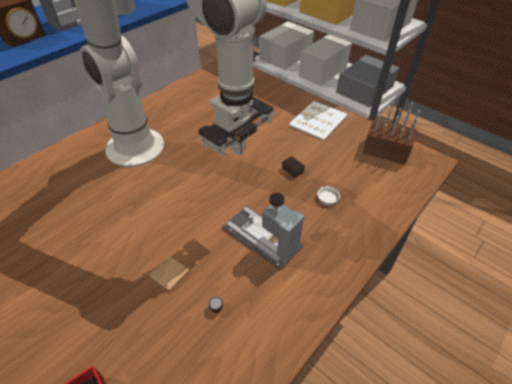

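Side view: cap back up, ring flat in the nest at zoom (413,368), shuttle home. In the scene view the charcoal, dish and loupe are where they were.

```bash
python3 -c "
from plant import *
print(finish_job(),sense()['clock'])"
```

```text
the job is handed in; nothing more can be done
the job is handed in; nothing more can be done
```

The ring is in the nest, the shuttle is home and the press has been worked once. I handed the job in at about 19 s on the clock, well under the 72 s limit; no verdict came back.

- **Ring:** I took it from the block and laid it in the nest. The wrist camera's depth put its top at 36–39 mm. A fully seated, flat ring should read 37.5 mm.
- **Shuttle:** I pushed it by the post about 87 mm until it stalled, and the force there rose to 11 N. In the last side view the post stands about 91 mm in front of the cap axis. The stated spacing is 90 mm, so that agrees within the 2 mm calibration.
- **Press:** Contact with the cap came at about 221 mm tool height, and the plunger stopped dead after about 18 mm of stroke. I held it for about 1.3 s at 17–18 N downward, with about 7.5 N of sideways load (about 19 N in all).
- **Final check:** The cap sprang back to 212 mm, against 213 mm at the start. The last pictures show the ring still in the nest and the shuttle home. The dish, charcoal block and loupe look unmoved, and the arm is clear of everything.

**Disagreements:**
- The finger gap read 23 mm on the 24 mm ring.
- The first force reading at the stop was 14 N, and it then swung between 7 and 12 N. I judged the stop from where the tool stood still and pressed up to a steady 17 N.
- The two fixed cameras differed by about 5 mm on where the cap's centre is, so I pressed between their values.

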